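# Load the forceps into the ultrasonic cleaner

## Robot

A 6-joint arm with a two-finger parallel gripper is mounted at the origin on the work surface. World frame = base frame: x ahead of the robot, y to its left, z up, the work surface at z = 0. Lengths are in mm, angles in rad, forces in N, time in s.
With the tool pointing down it reaches from about 275 to 1000 mm from the base axis. Payload 8.4 kg.
Tool frame: the origin (TCP) lies at the very end of the fingers, on their centre line; the grasp point (between the pads) lies 19 mm behind it; z points along the fingers, y is the line along which they close (so a half turn about z gives the same grasp; the last joint's range is limited). The gripper opens to 85 mm and grips with 20 to 120 N. Pads are 22 mm wide; open, the fingers measure 114 mm over their backs; the gripper's body (76 mm by 85 mm) begins 54 mm behind the grasp point. The pads swing forward as they close: fully open they stand 13 mm farther back than shut.
Start: joints at [1.232, 0.353, 1.633, -0, 1.155, -0.002], TCP at [206.541, 589.889, 231.281] pointing down, gripper open.
Joint ranges: [-2.63, 2.63], [-0.92, 2.1], [0.06, 2.66], [-1.3, 4.44], [0, 2.69], [-3.02, 3.02]. Speed limits (rad/s): [2.22, 2.22, 2.79, 3.14, 3.14, 3.14].

## Interface

Orientations are given as a unit quaternion [w, x, y, z].
In Python, from cell import arm gives the robot as it stands. Calls block until the motion is done:
- arm.move_to(position, orientation): joint-space move of the TCP to a pose.
- arm.movel(position, feed=150, rot=None): straight line of the TCP; rot=None keeps the orientation; feed is the mean speed in mm/s.
- arm.move_j(angles): joint-space move.
- arm.command_gripper(opening): finger opening in mm; the grip force is fixed at half the most; returns when the fingers have stopped.
- arm.dwell(seconds).
- arm.ik(position, orientation): joint angles nearest the present ones, or None.
- arm.state(): the state.
- arm.snapshot(name): name is "side" or "top" or "wrist"; returns (picture, depth): 420x560x3 uint8, red, green, blue; 420x560 float32, mm along the optical axis (not along the pixel's ray), 0 where there is no reading.
- arm.get_calibration(name): a dict with "fx", "fy", "cx", "cy" (pixels), "k1" (the pictures are not rectified: a ray, as slopes to the right and down, at radius r is drawn at 1 + k1 r^2 times it, then the intrinsics apply), "eye" and "attitude" of the camera in the world. Camera axes: x right, y up, looking along -z (the intrinsics and any distortion apply to the point x, -y, -z); pixel columns grow to the right and rows downward; lengths in mm; the calibration is good to about 2 mm. A picture is of the moment at which its call begins: read the wrist's pose just before it. get_calibration takes no time and is no camera call; for the wrist camera it gives the pose at the moment of the call.
A pose or a line that the arm cannot do raises arm.Unreachable and nothing moves.
- arm.close_job(): hands the job in; it is judged then, once.
The state is a dict: "time_s": time; "qpos": joint angles; "qvel": joint speeds; "effort": joint torques, N m; "ee_pos": TCP position; "eef_rot": TCP orientation; "contact_force": force on the tool from outside, world axes, zero at the start; "moment": the same for the moment, N m; "opening": finger opening in mm; "gripper_force": force on a finger pad.
Only numpy, scipy, OpenCV 4.12 (cv2) and the standard library are available. Lean on these libraries where they do the work, as an engineer would, in place of code of your own. Each camera call takes 0.05 s, during which the arm holds its last target. There are 200 camera calls.

## Task

Load the ultrasonic cleaner: lift its lid off by the knob and set it down gently in the drip tray, flat on the tray's floor with the knob up, then lay the steel forceps in the wire basket inside the cleaner, wholly below the basket's rim. Put both things down rather than dropping them, mind the reagent shelf that overhangs the left half of the lid (do not bump it), and leave everything else on the bench where it is.

Things in the scene. Friction and masses are not known exactly. Their poses are not given: they have to be found in the camera images.
- cleaner: Small bench ultrasonic cleaner, fixed, stainless steel: 176 mm deep (its x), 206 mm wide (its y), rim 150 mm above the bench; carrying grips on the y sides stand out to 112 mm from its middle. Origin on the bench under its centre; x to its back (the black control panel is on the front, -x). Tank opening 150 mm (x) by 180 mm (y), centred, empty and dry but for a wire basket.
- basket_floor (a point): Centre of the floor of the fixed, open wire basket that stands centred in the tank, 95 mm above the bench; axes as the cleaner's. Inside, the basket measures 130 mm (x) by 160 mm (y); its rim is 138 mm above the bench, 43 mm above this point.
- lid: Loose steel lid, about 330 g: plate 170 mm (its x) by 200 mm (y), 4 mm thick; a step 144 by 174 mm under it drops 8 mm into the tank opening (3 mm play all round). Origin: centre of the step's underside, z up, 142 mm above the bench when the lid is on. The plate lies 8 to 12 mm, the top of a raised field 15 mm above the origin. The black knob stands in its middle.
- knob: The lid's black plastic knob, fixed to the lid: a round upright cylinder 30 mm in diameter and 26 mm high on a 16 mm stem. Origin: at the stem's foot on the lid, 15 mm above the lid's origin; the head reaches from 11 to 37 mm above this origin.
- knob_grip (a point): Middle of the knob's head, on its axis, 39 mm above the lid's origin (181 mm above the bench when the lid is on); 24 mm above the lid's top surface.
- shelf: Fixed glass shelf, steel-edged, on posts at its back, 175 mm deep (its x), running 500 mm to the left (its y). Origin on the bench below its front right corner. Lowest parts 260 mm, top of edge 292 mm up. Its right end is 12 to 24 mm left of the knob's axis, its front edge 40 to 50 mm nearer the robot: a gripper straight down on the knob hits it; leaning 30 to 40 degrees to the right, it clears.
- tray: Fixed dark grey plastic drip tray, outside 240 mm (its x) by 280 mm (its y), rim 16 mm high and 4 mm thick, floor 4 mm thick; on the left or the right of the cleaner, nearer the robot. Origin: on the bench under its centre.
- forceps: Loose rigid steel forceps (about 30 g) lying on edge on the bench in front of the cleaner: 100 mm long (its x, tips to +x), 14 mm wide across the two arms (its y) for 22 mm either side of the middle, narrower towards both ends, 9 mm high. The arms do not give. Origin: on the underside, at mid-length.
- forceps_tip (a point): Point end of the forceps, 49 mm along +x from its origin, 4.5 mm above the underside.
- forceps_heel (a point): Joined end of the forceps, 49 mm along -x from its origin, 4.5 mm above the underside.
- tube_rack: Bystander: loose aluminium rack full of glass tubes, 78 by 200 mm, 106 mm high, on the side that the tray is not. Origin under its centre.
- jar: Bystander: white plastic jar, 80 mm in diameter, 125 mm high, on the left under the shelf. Origin under its centre.
- bottle: Bystander: amber bottle, 62 mm in diameter, 150 mm high, to the right of the cleaner. Origin under its centre.
- timer: Bystander: white bench timer, 62 by 66 mm, 22 mm high, on the robot's side of the tube rack. Origin under its centre.
- pipette: Bystander: micropipette lying on the bench, 220 mm long (its x), 26 mm wide, 25 mm high, just behind the tube rack. Origin on the bench under its middle.
- sample_cup: Bystander: small white capped cup, 32 mm in diameter, 34 mm high, left of the forceps. Origin under its centre.

How it is judged (in metres and radians):
On the way, in this order (a step that is already met when the one before it is completed fails the run):
1. the lid is lifted clear of the cleaner (its underside above the rim) with the fingers on its knob (z of lid in the frame of cleaner above 0.152 m and contact force between the fingers and knob above 0.1 N), for 0.1 s.
2. the lid lies flat in the drip tray, knob up and let go (z of lid in the frame of tray below 0.01 m and angle between lid's own z axis and vertical below 0.07 rad and x of lid in the frame of tray between -0.06 and 0.06 m and y of lid in the frame of tray between -0.07 and 0.07 m and linear speed of lid below 0.02 m/s and not (contact force between the fingers and lid above 0.1 N)), for 0.2 s.
3. the forceps lie in the basket (x of forceps_tip in the frame of cleaner between -0.068 and 0.068 m and y of forceps_tip in the frame of cleaner between -0.083 and 0.083 m and z of each of forceps_tip, forceps_heel in the frame of cleaner below 0.138 m and x of forceps_heel in the frame of cleaner between -0.068 and 0.068 m and y of forceps_heel in the frame of cleaner between -0.083 and 0.083 m), for 0.2 s.
At the end, for the whole second after the job is handed in: The lid lies at rest in the drip tray, knob up, level within 4 degrees, its underside within 10 mm of the bench, and the forceps lie at rest in the cleaner's basket with both ends inside its walls and below its rim (138 mm above the bench); both are released (all of step 2 and all of step 3 and linear speed of forceps below 0.02 m/s and not (contact force between the fingers and forceps above 0.1 N)); the robot touches nothing.
It fails at once if the lid is dropped or thrown: faster than 0.5 m/s (a fall of 12 mm) with no finger on it (linear speed of lid above 0.5 m/s and not (contact force between the fingers and lid above 0.1 N)).
It fails at once if the forceps are dropped: faster than 0.85 m/s (a fall of 35 mm) with no finger on them (linear speed of forceps above 0.85 m/s and not (contact force between the fingers and forceps above 0.1 N)).
It fails at once if the shelf is bumped with more than 15 N (contact force between any of the arm, the fingers, lid and shelf above 15 N).
It fails at once if a bystander is moved more than 30 mm (distance of any of tube_rack, jar, bottle, timer, pipette, sample_cup from where it was at the start of the episode above 0.03 m).
It also fails if it takes over 69 s, if anything falls off the work surface, if the arm or the gripper's body presses on something with over 40 N, if the wrist force passes 120 N, or if a joint passes its speed limit or range.

## Working session

There is one attempt and no reset: what is moved stays moved. The work goes in short steps, each a Python script; the robot and the scene stay as the last script left them, time stands still between calls to the robot, and variables do not carry over. Pictures are saved under pics/ and viewed, at most 11 in all, crops included, and the job is handed in when it is done.

```bash
ls; mkdir -p pics; cat > h.py <<'E'
import numpy as np, cv2
from scipy.spatial.transform import Rotation as R
from cell import arm
def q2R(q): return R.from_quat([q[1],q[2],q[3],q[0]]).as_matrix()
def R2q(M):
    q=R.from_matrix(M).as_quat(); return [q[3],q[0],q[1],q[2]]
def att(c):
    a=np.array(c['attitude'],float)
    return a if a.shape==(3,3) else q2R(a)
def cloud(c,d):
    h,w=d.shape
    u,v=np.meshgrid(np.arange(w),np.arange(h))
    K=np.array([[c['fx'],0,c['cx']],[0,c['fy'],c['cy']],[0,0,1]],float)
    p=cv2.undistortPoints(np.stack([u,v],-1).reshape(-1,1,2).astype(np.float64),K,np.array([c['k1'],0,0,0],float)).reshape(h,w,2)
    P=np.stack([p[...,0]*d,-p[...,1]*d,-d],-1)
    W=P@att(c).T+np.array(c['eye'],float)
    W[d<=0]=np.nan
    return W
def snap(n,f):
    c=arm.get_calibration(n); im,d=arm.snapshot(n)
    cv2.imwrite('pics/'+f+'.png',im[...,::-1]); W=cloud(c,d); np.save('pics/'+f+'.npy',W)
    return im,W,c
E
python3 - <<'E'
from h import *
for n in ['top','side','wrist']:
    im,W,c=snap(n,n+'0'); print(n,c)
a=cv2.imread('pics/top0.png');b=cv2.imread('pics/side0.png')
cv2.imwrite('pics/both.png',cv2.resize(np.hstack([a,b]),(800,300)))
print(arm.state()['eef_rot'])
E
```

```text
pics
top {'fx': 415.4405138059534, 'fy': 415.4405138059534, 'cx': 272.74875651689695, 'cy': 209.98686076496438, 'k1': -0.05857528060314902, 'eye': array([ 313.90625894,    8.1068091 , 1451.1604302 ]), 'attitude': array([ 0.70909627,  0.05073826, -0.06088607, -0.70064328])}
side {'fx': 512.7032141233366, 'fy': 512.7032141233366, 'cx': 267.1553866379553, 'cy': 213.45562938393167, 'k1': 0.06240496250960186, 'eye': array([ 279.99745005, -885.30273212, 1045.78832042]), 'attitude': array([ 0.91624336,  0.38170868, -0.05081116, -0.11052061])}
wrist {'fx': 355.3202886262456, 'fy': 355.3202886262456, 'cx': 283.27486772938835, 'cy': 209.05447803311188, 'k1': -0.007519682740655387, 'eye': array([144.04669717, 611.84227115, 372.84123588]), 'attitude': array([ 0.80880557, -0.1072804 , -0.07477729,  0.57335226])}
[-9.97892103e-05  1.67606191e-01  9.85853878e-01 -5.34005163e-04]
```

View pics/top0.png

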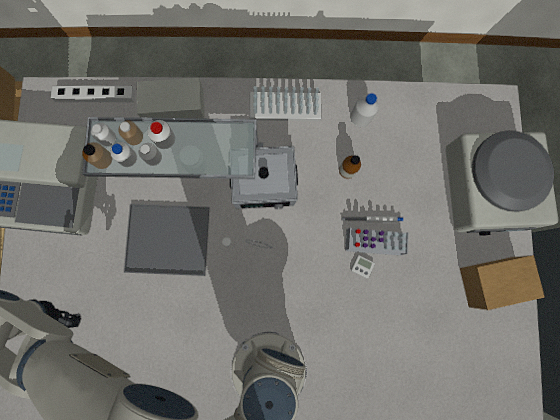

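View pics/side0.png

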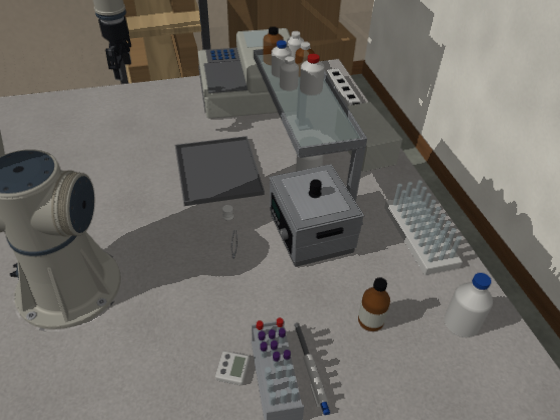

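The top view shows the knob at (263,172), tray centre about (167,239), cup (226,241), forceps near (260,243), and the shelf end at column 256. The tray is left and the rack right.

```bash
python3 - <<'E'
from h import *
a=cv2.imread('pics/top0.png'); s=cv2.imread('pics/side0.png')
A=cv2.resize(a[135:285,110:310],(800,600),interpolation=cv2.INTER_CUBIC)
cv2.imwrite('pics/topc.png',A)
W=np.load('pics/top0.npy');S=np.load('pics/side0.npy')
for n,(u,v) in dict(knob=(263,172),tray=(167,239),cup=(226,241),fc=(260,243),lid=(280,190),shelfend=(255,150)).items(): print(n,W[v,u].round(1))
# knob cloud, lid plate cloud
for nm,X in (('top',W),('side',S)):
  P=X.reshape(-1,3);P=P[~np.isnan(P[:,0])]
  k=P[(P[:,2]>185)&(P[:,2]<205)&(abs(P[:,0]-470)<120)&(abs(P[:,1]-20)<80)]
  print(nm,'knob',len(k),k.mean(0) if len(k) else 0, np.ptp(k,axis=0) if len(k) else 0)
  l=P[(P[:,2]>147)&(P[:,2]<165)&(abs(P[:,0]-470)<200)&(abs(P[:,1])<170)]
  if len(l): print('lid',len(l),cv2.minAreaRect(l[:,:2].astype(np.float32)))
  f=P[(P[:,2]>5)&(P[:,2]<14)&(P[:,0]>200)&(P[:,0]<400)&(P[:,1]>0)&(P[:,1]<80)]
  print('forc',len(f), f.mean(0) if len(f) else 0)
  t=P[(P[:,2]>10)&(P[:,2]<25)&(P[:,0]>150)&(P[:,0]<480)&(P[:,1]>130)&(P[:,1]<480)]
  if len(t): print('tray',len(t),cv2.minAreaRect(t[:,:2].astype(np.float32)))
  h=P[(P[:,2]>255)&(P[:,2]<300)&(P[:,0]>380)&(P[:,0]<750)&(P[:,1]>-50)&(P[:,1]<480)]
  if len(h): print('shelf',h.min(0),h.max(0),len(h),cv2.minAreaRect(h[:,:2].astype(np.float32)))
E
```

```text
knob [633.9  22.7 193. ]
tray [437.2 356.2   4.8]
cup [430.6 147.3  33.8]
fc [428.2  31.8  -3.4]
lid [584.8 -31.8 157.6]
shelfend [677.8  46.1 279.1]
top knob 0 0 0
lid 1901 ((610.5593872070312, 21.58592987060547), (121.38119506835938, 209.57635498046875), 3.6918787956237793)
forc 28 [299.87306519  48.11096264   6.09002878]
tray 186 ((398.885498046875, 304.9110412597656), (339.73382568359375, 166.37417602539062), 88.61762237548828)
shelf [592.17710212  45.8956144  259.30678806] [749.98831283 479.91753234 299.84540269] 6065 ((671.2777709960938, 262.9375305175781), (434.04754638671875, 157.6891632080078), 89.92899322509766)
side knob 0 0 0
lid 2586 ((612.2637939453125, 22.75926971435547), (125.76022338867188, 216.52825927734375), 3.765676975250244)
forc 211 [295.49104033  37.95148827   6.11701241]
tray 484 ((370.910888671875, 305.592529296875), (348.2216796875, 215.57505798339844), 89.5403823852539)
shelf [594.23563934  41.57458957 255.44348193] [749.96295467 479.79119482 299.99633793] 4632 ((672.6870727539062, 260.7313537597656), (437.798583984375, 155.78842163085938), 89.79225158691406)
```

View pics/topc.png

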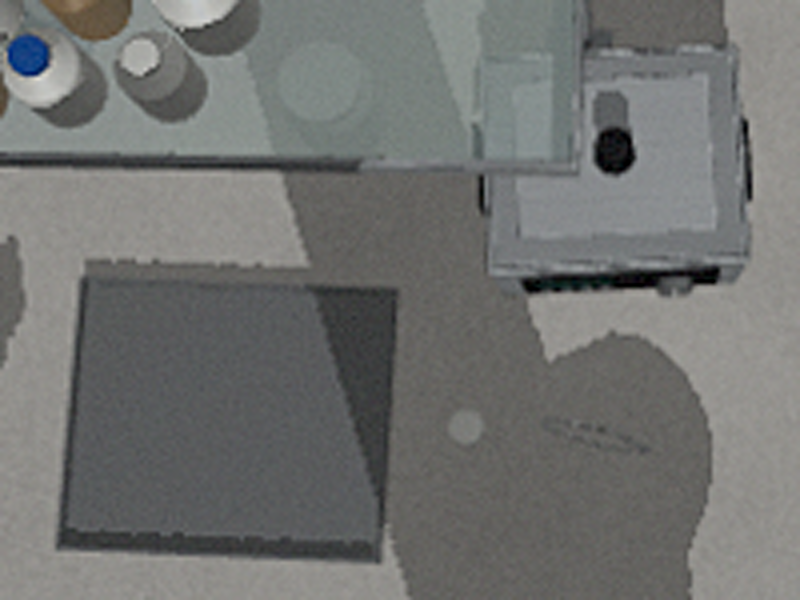

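```bash
cat >> h.py <<'E'
def ray(c,uv,z):
    K=np.array([[c['fx'],0,c['cx']],[0,c['fy'],c['cy']],[0,0,1]],float)
    p=cv2.undistortPoints(np.array(uv,float).reshape(-1,1,2),K,np.array([c['k1'],0,0,0],float))[:,0]
    d=np.c_[p[:,0],-p[:,1],-np.ones(len(p))]@att(c).T; e=np.array(c['eye'])
    return e+d*((z-e[2])/d[:,2])[:,None]
def tool(lean,yaw):
    # tool z = down leaning so body is right; yaw rotates about world z. tool y = -x world at yaw 0
    c,s=np.cos(lean),np.sin(lean)
    M=np.array([[0,-1,0],[-c,0,s],[-s,0,-c]],float)
    return R.from_euler('z',yaw).as_matrix()@M
E
python3 - <<'E'
from h import *
c=arm.get_calibration('top')
f=lambda pts,z:ray(c,[((u+.5)/4-.5+110,(v+.5)/4-.5+135) for u,v in pts],z)[:,:2].round(1)
print('knobtop',f([(614,143)],194), 'tray',t:=f([(83,277),(397,289),(381,561),(57,548)],16),t.mean(0))
print('field',f([(715,78),(712,237),(520,232)],157),'plate',f([(737,47),(745,262),(490,268)],152))
print('forc',f([(545,420),(650,450)],5),'cup',f([(466,426)],34))
for n in('top0','side0'):
  P=np.load(f'pics/{n}.npy').reshape(-1,3);P=P[~np.isnan(P[:,0])]
  k=P[(P[:,2]>186)&(P[:,2]<205)&(abs(P[:,0]-634)<40)&(abs(P[:,1]-22)<20)];print('knob',len(k),k.mean(0),np.ptp(k,axis=0))
  k=P[(P[:,2]>120)&(P[:,2]<165)&(abs(P[:,0]-634)<120)&(P[:,1]<0)&(P[:,1]>-240)]
  b=k[k[:,1]<-110]; print('bottle',len(b),b.mean(0) if len(b) else 0); l=k[(k[:,2]>146)&(k[:,1]>-110)]; print('lid',l.min(0),l.max(0))
s=arm.state()
for nm,p in dict(knob=(634,22,185),tray=(437,356,50)).items():
  for L in(30,35,40):
    M=tool(np.radians(L),0); 
    for back in (0,130):
      tcp=np.array(p)+M[:,2]*(19-back); q=arm.ik(tcp.tolist(),R2q(M)); print(nm,L,back,None if q is None else np.round(q,2))
E
```

```text
knobtop [[638.8  22.4]] tray [[557.9 489.1]
 [550.8 212.3]
 [315.3 218.1]
 [322.  496.9]] [436.5 354.1]
field [[703.6 -57.9]
 [572.7 -56.1]
 [574.7  96.3]] plate [[731.5 -76. ]
 [553.8 -82.7]
 [546.2 119.8]]
forc [[438.7  81. ]
 [413.7 -10.7]] cup [[430.2 146.8]]
knob 70 [636.29910937  23.43238573 191.83127948] [29.48189244 25.11510889 11.57420319]
bottle 0 0
lid [552.80138513 -86.58736736 146.12808617] [ 7.33549120e+02 -3.63314165e-02  1.64010791e+02]
knob 105 [637.94688046  20.17091976 194.61463624] [29.43622482 29.37093165 14.62028551]
bottle 0 0
lid [552.07938462 -88.33950699 146.04296746] [ 7.36136532e+02 -2.00440079e-02  1.64611583e+02]
knob 30 0 [-0.22  0.5   1.67  0.56  1.16  2.64]
knob 30 130 [-0.31  0.41  1.53  0.5   1.4   2.69]
knob 35 0 [-0.25  0.53  1.66  0.64  1.2   2.58]
knob 35 130 [-0.36  0.45  1.53  0.57  1.43  2.62]
knob 40 0 [-0.29  0.56  1.66  0.71  1.25  2.51]
knob 40 130 [-0.4   0.49  1.52  0.64  1.47  2.56]
tray 30 0 [0.41 0.52 2.1  1.06 0.55 2.63]
tray 30 130 [0.28 0.28 2.1  0.77 0.76 2.86]
tray 35 0 [0.37 0.54 2.12 1.22 0.61 2.43]
tray 35 130 [0.21 0.31 2.13 0.91 0.79 2.67]
tray 40 0 [0.32 0.57 2.14 1.35 0.67 2.26]
tray 40 130 [0.14 0.35 2.15 1.03 0.84 2.49]
```

```bash
python3 - <<'E'
from h import *
L=np.radians(37); M=tool(L,np.radians(2)); q=R2q(M)
arm.move_to([400,-60,400],q)
p=np.array([637,22,183])-M[:,2]*(125-19)
arm.movel(p.tolist(),feed=250)
im,W,c=snap('wrist','w1'); im2,W2,c2=snap('side','s1')
print(arm.state()['time_s'],c['eye'],arm.state()['contact_force'])
for X in(W,W2):
  P=X.reshape(-1,3);P=P[~np.isnan(P[:,0])]
  k=P[(P[:,2]>191)&(P[:,2]<197)&(abs(P[:,0]-637)<30)&(abs(P[:,1]-22)<20)];print('knob top',len(k),np.median(k,axis=0),k.min(0),k.max(0))
  k=P[(P[:,2]>170)&(P[:,2]<191)&(abs(P[:,0]-637)<30)&(abs(P[:,1]-22)<20)];print('knob side',len(k),k.mean(0),k.min(0),k.max(0))
  h=P[(P[:,2]>258)&(P[:,2]<295)&(P[:,0]>560)&(P[:,0]<700)&(P[:,1]>30)&(P[:,1]<120)]
  if len(h): print('shelf',len(h),h.min(0))
E
```

```text
4.0083 [ 642.86046215 -179.18604476  342.43763075] [0.19882039 0.12344006 0.33701079]
knob top 840 [639.19649294  21.73732119 193.48620156] [624.79323908   9.14899443 191.01889552] [653.25565111  38.45309777 194.86354692]
knob side 903 [639.1671517   13.04952264 180.9503285 ] [624.24290408   8.84427647 170.02401607] [653.94548938  25.64814553 190.99609063]
shelf 6873 [594.6867252   44.54886439 258.71303626]
knob top 50 [640.74265881  20.64687862 195.3283051 ] [624.57205405   8.05021818 191.12873745] [653.88381003  33.98929766 196.91357558]
knob side 66 [635.57055177  13.92491663 181.76898079] [624.69800451   6.27205888 170.42139894] [653.22100322  26.83633016 190.96584406]
shelf 367 [594.3898998   43.06874932 259.54316738]
```

View pics/w1.png

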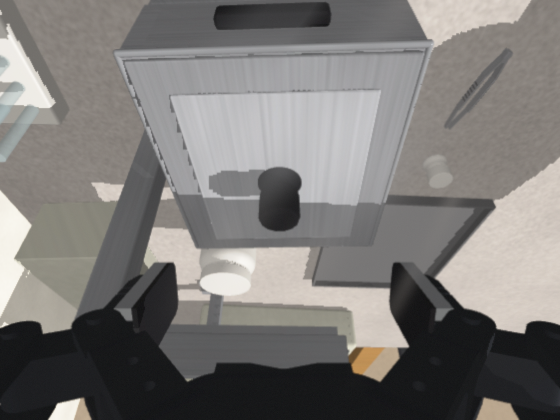

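The knob shows at (280,195); its axis is at about (639, 23.5), with the shelf end 21 mm to its left. Next I grasp it and lift.

```bash
python3 - <<'E'
from h import *
M=tool(np.radians(37),np.radians(2)); z=M[:,2]
arm.command_gripper(60)
g=np.array([639,23.5,184.5])+19*z
arm.movel((g-40*z).tolist(),feed=150)
arm.movel(g.tolist(),feed=50); s=arm.state(); print(s['contact_force'],s['ee_pos']-g)
arm.command_gripper(0); s=arm.state(); print(s['opening'],s['gripper_force'],s['contact_force'])
arm.movel((g+[0,0,5]).tolist(),feed=25); print(arm.state()['contact_force'])
arm.movel((g+[0,-1,14]).tolist(),feed=40); arm.dwell(.2); s=arm.state(); print(s['contact_force'],s['opening'],s['time_s'])
snap('side','s2')
E
```

```text
[ 0.08091431 -1.03756397  0.35539047] [ 0.17907992 -0.08542317  0.20237509]
28.239667224830498 59.271379709243774 [-0.78450843 -1.50274756  3.27655752]
[-0.96352237 -0.90467072 -3.14581703]
[-0.22598358 -0.11677029 -3.42839456] 28.129995236441992 7.3583
```

View pics/s2.png

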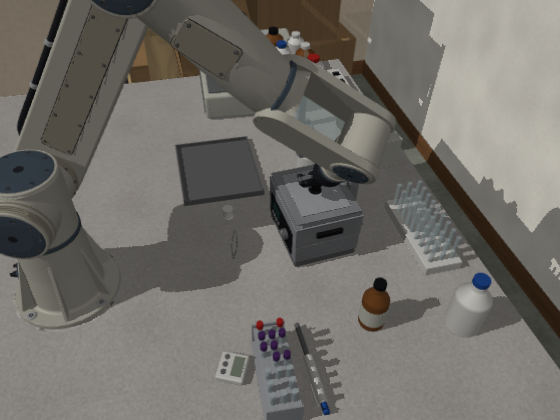

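```bash
python3 - <<'E'
from h import *
s=arm.state(); p=np.array(s['ee_pos'])
arm.movel([440,p[1],p[2]+3],feed=180)
M=tool(np.radians(37),np.radians(-1.5)); z=M[:,2]; q=R2q(M)
t=np.array([436.5,354,46.5])+19*z
arm.movel((t+[0,0,110]).tolist(),feed=200,rot=q)
arm.movel((t+[0,0,30]).tolist(),feed=120)
arm.dwell(.2); im,W,c=snap('wrist','w2')
P=W.reshape(-1,3);P=P[~np.isnan(P[:,0])]
k=P[(abs(P[:,0]-436)<120)&(abs(P[:,1]-330)<130)&(P[:,2]>28)&(P[:,2]<62)]
A=np.c_[k[:,:2]-[436,354],np.ones(len(k))];w=np.ones(len(k),bool)
for i in range(8):
  x=np.linalg.lstsq(A[w],k[w,2],rcond=None)[0]; w=abs(A@x-k[:,2])<(6 if i<4 else 2.5)
print('plane',np.degrees(x[:2]),x[2],w.sum(),k[w].min(0),k[w].max(0)); print(arm.state()['contact_force'],arm.state()['time_s'])
E
```

```text
plane [-0.00543567  1.52149249] 49.17285798051486 118913 [352.06131621 261.32304274  44.24969135] [521.46662449 432.24226082  51.58364877]
[-1.15633496 -0.81929501 -2.85400594] 11.55
```

View pics/w2.png

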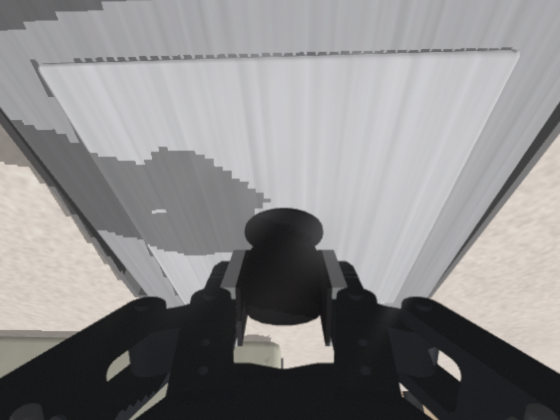

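The lid is level to within about 1.5° and centred over the tray, with the knob at (283,265). Next I lower it until it touches.

```bash
python3 - <<'E'
from h import *
M=tool(np.radians(37),np.radians(-1.5)); z=M[:,2]
t=np.array([436.5,354,46.5])+19*z
arm.movel((t+[0,0,5]).tolist(),feed=60); f0=arm.state()['contact_force'][2]
for d in np.arange(4,-4,-1.):
  arm.movel((t+[0,0,d]).tolist(),feed=20); f=arm.state()['contact_force'][2]; print(d,round(f-f0,2))
  if f-f0>2.5: break
arm.command_gripper(55); arm.dwell(.3); s=arm.state(); print(s['opening'],s['contact_force'],s['time_s'])
p=np.array(s['ee_pos']); arm.movel((p-60*z).tolist(),feed=100)
# lookout above the forceps, straight down, camera toward the robot
a=p-60*z; arm.movel([a[0]-20,a[1]-60,a[2]+150],feed=250)
arm.move_to([440,36,230],R2q(tool(0,np.radians(14))))
im,W,c=snap('wrist','w3'); snap('side','s3'); print(c['eye'],arm.state()['time_s'])
P=W.reshape(-1,3);P=P[~np.isnan(P[:,0])]
k=P[(P[:,2]>4)&(P[:,2]<15)&(abs(P[:,0]-427)<45)&(abs(P[:,1]-36)<75)]
print('forc',len(k),k.mean(0),cv2.minAreaRect(k[:,:2].astype(np.float32)))
T=np.load('pics/s3.npy').reshape(-1,3);T=T[~np.isnan(T[:,0])]
k=T[(abs(T[:,0]-436)<110)&(abs(T[:,1]-354)<125)&(T[:,2]<60)];print('tray z pct',np.percentile(k[:,2],[5,25,50,75,95]))
E
```

```text
4.0 -0.99
3.0 -0.89
2.0 -0.77
1.0 -0.63
0.0 7.1
54.872204648712604 [0.95420054 0.61339162 0.04273516] 14.0417
[454.76354345 -26.1451773  370.68146832] 16.5833
forc 468 [424.75379423  35.49246932   7.78492034] ((425.72991943359375, 39.852813720703125), (99.84751892089844, 14.98477554321289), 76.23155212402344)
tray z pct [ 4.06789554  7.53227578 17.39908537 20.83258351 24.28284154]
```

View pics/w3.png

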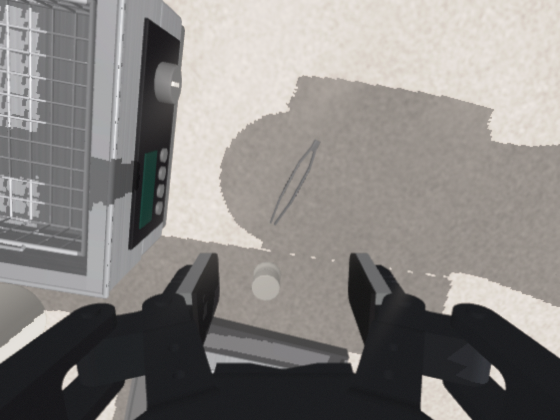

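View pics/s3.png

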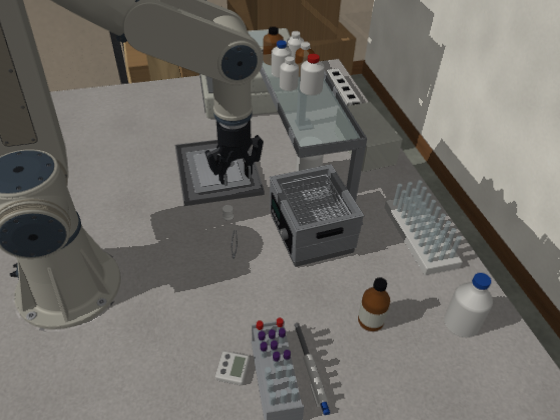

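The lid lies in the tray. The forceps run from (273,222) to (317,142) in the wrist view, centred at (425.7, 39.9) with axis yaw 76.2°. I'll pick them up next.

```bash
python3 - <<'E'
from h import *
q1=R2q(tool(0,np.radians(-13.8))); q2=R2q(tool(0,np.radians(-88)))
print(arm.ik([640,-11.5,99],q2))
arm.move_to([425.7,39.5,90],q1); arm.command_gripper(40)
arm.movel([425.7,39.5,12],feed=100); f0=arm.state()['contact_force'].copy()
arm.movel([425.7,39.5,2.5],feed=30); s=arm.state(); print(s['contact_force']-f0,s['ee_pos'])
arm.command_gripper(0); s=arm.state(); print(s['opening'],s['gripper_force'])
arm.movel([425.7,39.5,110],feed=100); arm.dwell(.1); s=arm.state(); print(s['opening'],s['gripper_force'],s['time_s'])
arm.movel([470,-20,240],feed=200,rot=q2); print(arm.state()['opening'],arm.state()['qpos'].round(2))
im,W,c=snap('wrist','w4');snap('side','s4')
P=W.reshape(-1,3);P=P[~np.isnan(P[:,0])]
k=P[(P[:,2]>145)&(P[:,2]<155)&(abs(P[:,0]-640)<120)&(abs(P[:,1]-20)<140)]
print('rim',len(k),k.min(0),k.max(0),cv2.minAreaRect(k[:,:2].astype(np.float32)))
k=P[(P[:,2]>228)&(P[:,2]<252)&(abs(P[:,0]-470)<70)&(abs(P[:,1]+20)<10)]; print('forceps',len(k),k.min(0) if len(k) else 0,k.max(0) if len(k) else 0)
E
```

```text
[-2.03101903e-02  5.19125719e-01  1.70122428e+00 -4.44089210e-16
  9.21242656e-01 -1.62601310e+00]
[-0.88168599 -0.62184308 -1.94560756] [425.57868953  39.49099892   2.39206494]
11.406510227667296 58.74078869819641
11.396350738508485 58.56014549732208 24.725
11.863357503270523 [-0.05  0.1   1.94  0.    1.1  -1.65]
rim 693 [541.76442251 -28.39470366 145.02506965] [567.83841875 123.75637828 152.21216597] ((554.5059814453125, 47.40403747558594), (16.431503295898438, 153.04595947265625), 3.9643049240112305)
forceps 2457 [418.80191293 -29.99582209 236.03556848] [517.9540771  -10.00148754 251.98556843]
```

View pics/w4.png

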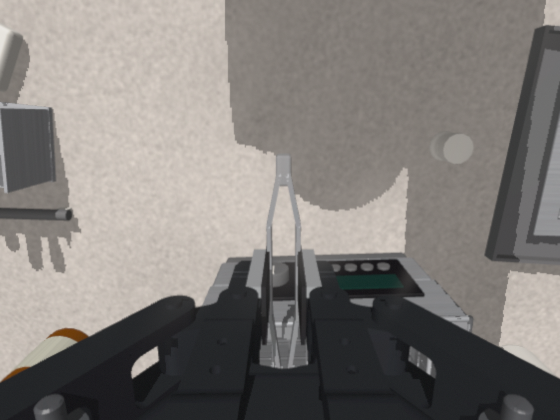

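The forceps are held level, with the heel at (283,160) and the cleaner front at the bottom. Before descending I'll check the wrist's width against the shelf.

```bash
python3 - <<'E'
from h import *
snap('top','t4'); y0=-20
for n in('t4','s4'):
  P=np.load(f'pics/{n}.npy').reshape(-1,3);P=P[~np.isnan(P[:,0])]
  for lo in range(300,640,40):
    k=P[(P[:,2]>lo)&(P[:,2]<=lo+40)&(P[:,0]>360)&(P[:,0]<600)&(abs(P[:,1]+20)<130)]
    if len(k)>5: print(n,'above TCP',lo-240,lo-200,'y-rel',(np.percentile(k[:,1],[1,99])-y0).round(),'x',(np.percentile(k[:,0],[1,99])-470).round(),len(k))
E
```

```text
t4 above TCP 60 100 y-rel [31. 48.] x [-14.   6.] 20
t4 above TCP 100 140 y-rel [-22.  28.] x [-37. -24.] 10
t4 above TCP 140 180 y-rel [-18.  23.] x [-37. -29.] 11
t4 above TCP 180 220 y-rel [-27.  31.] x [-40. -26.] 58
t4 above TCP 220 260 y-rel [-23.  25.] x [-39. -29.] 42
t4 above TCP 260 300 y-rel [-16.  19.] x [-42. -36.] 23
t4 above TCP 300 340 y-rel [-42.  46.] x [-71.  28.] 39
t4 above TCP 340 380 y-rel [-65.  66.] x [-96.  42.] 1168
t4 above TCP 380 420 y-rel [-61.  61.] x [-95.  25.] 1533
s4 above TCP 60 100 y-rel [-65.  17.] x [-19.  16.] 266
s4 above TCP 100 140 y-rel [-58.   7.] x [-37.  30.] 298
s4 above TCP 140 180 y-rel [-40.   4.] x [-37.  33.] 627
s4 above TCP 180 220 y-rel [-42.   4.] x [-41.  38.] 536
s4 above TCP 220 260 y-rel [-40.  -2.] x [-39.  34.] 659
s4 above TCP 260 300 y-rel [-61.  -2.] x [-39.  33.] 452
s4 above TCP 300 340 y-rel [-68. -55.] x [-82.  39.] 921
s4 above TCP 340 380 y-rel [-69.  45.] x [-108.   43.] 1973
s4 above TCP 380 420 y-rel [-64.  57.] x [-108.   25.] 2896
```

The finger knuckles reach 65 mm to each side of the tool axis, so closing along y would pass too near the shelf. I'll set the forceps down on clear bench. Then I'll regrasp with a 12° lean along their length, knuckles along x.

```bash
python3 - <<'E'
from h import *
q0=R2q(tool(0,np.radians(2))); M=tool(np.radians(12),np.radians(2)); q=R2q(M)
arm.movel([460,-20,60],feed=220,rot=q0)
arm.movel([460,-20,10],feed=120); arm.movel([460,-20,2.5],feed=30); print(arm.state()['contact_force'])
arm.command_gripper(40); arm.movel([460,-20,40],feed=120)
g=np.array([460,-21,5.0])
arm.movel((g-35*M[:,2]).tolist(),feed=150,rot=q); arm.movel(g.tolist(),feed=60); print(arm.state()['contact_force'])
arm.command_gripper(0); s=arm.state(); print(s['opening'],s['gripper_force'])
arm.movel((g+[0,0,60]).tolist(),feed=100); arm.movel([470,0,215],feed=200)
s=arm.state(); print(s['opening'],s['gripper_force'],s['time_s'])
im,W,c=snap('wrist','w5')
P=W.reshape(-1,3);P=P[~np.isnan(P[:,0])]
k=P[(P[:,2]>195)&(P[:,2]<235)&(abs(P[:,0]-470)<9)&(abs(P[:,1])<70)]
k=k[k[:,1]<-14]; print('forceps',len(k),k.min(0),k.max(0)); print('slope',np.polyfit(k[:,1],k[:,2],1))
k=P[(P[:,2]>145)&(P[:,2]<155)&(abs(P[:,0]-640)<120)&(abs(P[:,1]-20)<140)]
print('rim',len(k),k.min(0),k.max(0))
E
```

```text
Traceback (most recent call last):
cell.Unreachable: the arm cannot follow that straight line within its joint ranges
```

```bash
cat > r.py <<'E'
from h import *
Y=np.radians(8)
q0=R2q(tool(0,Y)); M=tool(np.radians(12),Y); q=R2q(M); g=np.array([460,-21,5.0])
for p,o in (([460,-20,60],q0),([460,-20,2.5],q0),(g-35*M[:,2],q),(g,q),([470,0,215],q),([640,9.5,180],q),([640,9.5,98],q)):
  a=arm.ik(list(map(float,p)),o); print(None if a is None else np.round(a,2)); assert a is not None
arm.move_to([460,-20,120],q0)
arm.movel([460,-20,10],feed=150); arm.movel([460,-20,2.5],feed=30); print(arm.state()['contact_force'])
arm.command_gripper(40); arm.movel([460,-20,40],feed=120)
arm.movel((g-35*M[:,2]).tolist(),feed=150,rot=q); arm.movel(g.tolist(),feed=60); print(arm.state()['contact_force'])
arm.command_gripper(0); s=arm.state(); print(s['opening'],s['gripper_force'])
arm.movel((g+[0,0,60]).tolist(),feed=100); arm.movel([470,0,215],feed=200)
s=arm.state(); print(s['opening'],s['gripper_force'],s['time_s'])
im,W,c=snap('wrist','w5')
P=W.reshape(-1,3);P=P[~np.isnan(P[:,0])]
k=P[(P[:,2]>195)&(P[:,2]<235)&(abs(P[:,0]-470)<14)&(P[:,1]<-14)&(P[:,1]>-70)]
print('forceps',len(k),k.min(0),k.max(0)); print('slope',np.polyfit(k[:,1],k[:,2],1))
k=P[(P[:,2]>145)&(P[:,2]<155)&(abs(P[:,0]-640)<120)&(abs(P[:,1]-20)<140)]
print('rim',len(k),k.min(0),k.max(0))
E
python3 r.py
```

```text
[-0.05  0.36  2.11 -0.    0.67  2.96]
[-0.05  0.47  2.13 -0.    0.54  2.96]
[-0.21  0.43  2.08  0.3   0.72  2.56]
[-0.2   0.5   2.1   0.33  0.64  2.53]
[-0.15  0.16  1.95  0.23  1.1   2.74]
[-0.1   0.45  1.62  0.23  1.13  2.8 ]
[-0.1   0.55  1.68  0.25  0.98  2.76]
[1.21596075 0.31003047 2.49658723]
[-0.4739853  -0.26134271  0.69960476]
10.992730867676066 58.79166662693024
11.340790750684425 58.59185993671417 35.5417
forceps 1463 [458.26844282 -48.55050439 207.79995281] [478.43103936 -14.00062099 234.98052319]
slope [  0.27325618 226.75187473]
rim 13475 [544.70403169 -86.07132497 145.00047938] [658.5704623  130.53157656 153.08914274]
```

View pics/w5.png

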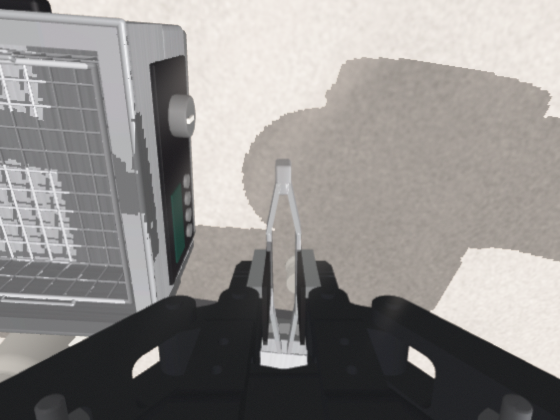

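The forceps are held along the cleaner's y axis, with the heel at (283,170). Next I lower them into the basket.

```bash
python3 - <<'E'
from h import *
arm.movel([640,9.5,195],feed=200); print(arm.state()['contact_force'])
arm.movel([640,9.5,150],feed=100); print(arm.state()['contact_force'])
arm.movel([640,9.5,104],feed=80); f0=arm.state()['contact_force'][2]; print(arm.state()['contact_force'])
for z in np.arange(103,94,-1.):
  arm.movel([640,9.5,float(z)],feed=20); f=arm.state()['contact_force'][2]; print(z,round(f-f0,2))
  if f-f0>3: break
arm.command_gripper(32); arm.dwell(.2); s=arm.state(); print(s['opening'],s['contact_force'],s['time_s'])
M=tool(np.radians(12),np.radians(8)); p=np.array(s['ee_pos'])
arm.movel((p-100*M[:,2]).tolist(),feed=120)
arm.movel([480,-40,300],feed=250)
snap('side','s6'); snap('top','t6'); snap('wrist','w6')
a=cv2.imread('pics/side0.png')
A=cv2.resize(cv2.imread('pics/s6.png')[130:280,170:370],(400,300)); B=cv2.resize(cv2.imread('pics/t6.png')[135:285,110:310],(400,300))
cv2.imwrite('pics/fin.png',np.vstack([np.hstack([A,B]),np.hstack([cv2.resize(cv2.imread('pics/w6.png'),(400,300)),cv2.resize(cv2.imread('pics/s6.png'),(400,300))])]))
print(arm.state()['time_s'])
E
```

```text
[ 0.01210092 -0.79894903  0.01334247]
[ 0.33148793  0.25620746 -0.16136537]
[-0.72229976 -0.55370573  0.24377673]
103.0 -0.84
102.0 -0.32
101.0 -0.11
100.0 4.49
31.89298520851727 [-0.20221512  0.7306875   0.29207876] 39.4583
41.5167
```

View pics/fin.png

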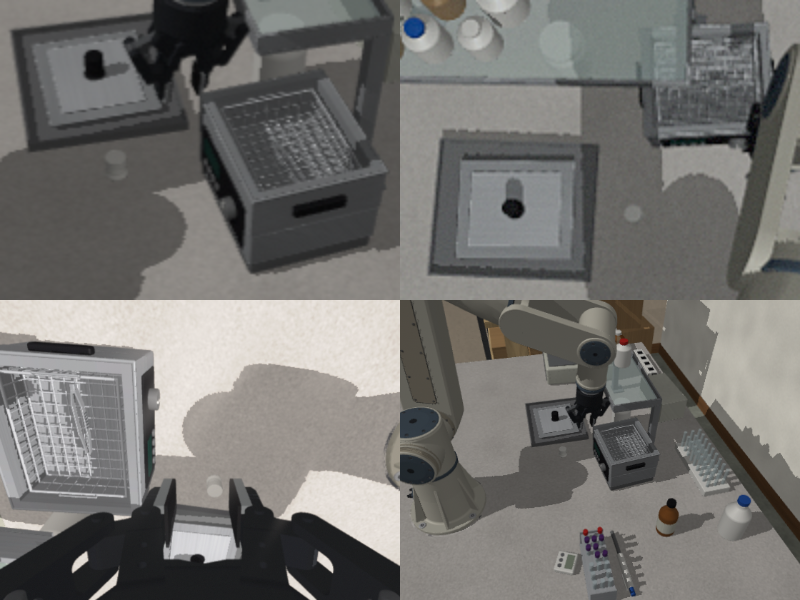

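The lid is flat in the tray with the knob up at (513,208). The forceps lie on the basket floor, from (72,383) to (92,460) in the wrist panel, and the bystanders have not moved.

```bash
python3 -c "
from h import *
print(arm.close_job())"
```

```text
the job is handed in; nothing more can be done
None
```

I handed the job in after about 41.5 s of the 69 s allowed: the lid lies flat in the drip tray with its knob up, the forceps lie on the basket floor, and the last pictures show the bystanders unmoved, but the hand-in returned no verdict.

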